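# Size a rod in the floating ring gauge

## Task

Size the rod that stands in the middle of the three in the wooden rack: draw it out and pass it upright, foot first, down through the rings of the ring gauge until one stops it, then lean on it there with about 13 newtons for a second, never pushing with more than 20 newtons. Let go and leave it standing in the gauge on the ring that stopped it; leave the other two rods standing in the rack and all other things where they are.

Things in the scene. Friction and masses are not known exactly. Their poses are not given: they have to be found in the camera images.
- gauge: ring gauge: aluminium base plate 130 x 120 x 12 mm, fixed to the table, carrying a cage of five steel rings (64 mm outside) stacked 24 mm apart on one upright axis, largest on top; bores 34, 30, 26, 22, 18 mm. Origin: centre of the base's underside. Nominal heights above it at which the rings stop a rod too thick for them (rod's foot at the lower edge of the ring's cone): 132, 108, 84, 60, 36 mm
- gauge_mouth (a point): nominal centre of the cage's top face, fixed to the base 144 mm above its origin (it does not follow the cage). The cage floats: its axis starts up to 5 mm off this in base x and in y, and slides 7 mm each way against about 1.2 N of friction. Top ring's cone: mouth 48 mm wide, 12 mm deep, walls 60 degrees from level; a rod landing in it pushes the cage into line
- gauge_low (a point): nominal stop point of the lowest ring, fixed to the base 36 mm above its origin. The cage is clamped rigidly up to 8 mm higher or lower than all these nominal heights, which is not measured: the stop must be felt. The cones of the lower four rings are 5 mm deep, mouths 6 mm wider than the bores; a rod may catch on a cone (up to about 7 N) before it slips through
- rack: fixed plywood block 70 x 190 x 40 mm with three round sockets in a row along its y axis, at y = -60, 0 and +60 mm, 31 mm wide, 32 mm deep. Origin: centre of its underside. Its yaw varies
- rack_mid (a point): centre of the floor of the rack's middle socket, 8 mm above the table
- rod_a: plain round aluminium rod, 28 mm diameter, 157 mm long, lower edge broken by a 1 mm bevel. Origin: centre of its lower end face; z runs up along the rod. It passes the gauge's upper 2 rings and is stopped by ring 3 from the top. Stands in one of the rack's three sockets (which one varies); about 270 g
- rod_b: plain round aluminium rod, 24 mm diameter, 157 mm long, lower edge broken by a 1 mm bevel. Origin: centre of its lower end face; z runs up along the rod. It passes the gauge's upper 3 rings and is stopped by ring 4 from the top. Stands in one of the rack's three sockets (which one varies); about 200 g
- rod_c: plain round aluminium rod, 20 mm diameter, 157 mm long, lower edge broken by a 1 mm bevel. Origin: centre of its lower end face; z runs up along the rod. It passes the gauge's upper 4 rings and is stopped by ring 5 from the top. Stands in one of the rack's three sockets (which one varies); about 140 g
- spare_ring: bystander: loose steel ring lying flat, 56 mm outer and 34 mm inner diameter, 12 mm thick; origin at the centre of its underside
- weight: bystander: small brass knobbed weight, 36 mm wide, 54 mm tall; origin at the centre of its underside
- beaker: bystander: glass beaker, 72 mm wide, 95 mm tall; origin at the centre of its underside
- driver: bystander: screwdriver lying on the table, about 200 mm long along its x axis; origin about its middle
- flask: bystander: white plastic bottle, 60 mm wide, 120 mm tall; origin at the centre of its underside
- caliper: bystander: digital calliper lying flat, 190 mm long along its x axis, 12 mm thick; origin at the middle of its underside
Not all that is in view belongs to the job. Leave any yellow look-alike of the rod_a alone.

How it is judged (in metres and radians):
On the way:
1. the middle rod is pressed upright on the ring that stops it, with over 9 N of contact force (which a push of 9 N gives) for 0.3 s, foot within 11 mm of nominal (((contact force between rod_a and gauge above 9 N and z of rod_a in the frame of gauge between 0.073 and 0.095 m and horizontal distance between rod_a and gauge below 0.014 m and angle between rod_a's own z axis and vertical below 0.12 rad and horizontal distance between each of rod_b, rod_c and rack_mid above 0.035 m and distance of each of rod_b, rod_c from where it was at the start of the episode below 0.015 m and angle between each of rod_b, rod_c's own z axis and vertical below 0.1 rad) or (contact force between rod_b and gauge above 9 N and z of rod_b in the frame of gauge between 0.049 and 0.071 m and horizontal distance between rod_b and gauge below 0.014 m and angle between rod_b's own z axis and vertical below 0.12 rad and horizontal distance between each of rod_a, rod_c and rack_mid above 0.035 m and distance of each of rod_a, rod_c from where it was at the start of the episode below 0.015 m and angle between each of rod_a, rod_c's own z axis and vertical below 0.1 rad) or (contact force between rod_c and gauge above 9 N and z of rod_c in the frame of gauge between 0.025 and 0.047 m and horizontal distance between rod_c and gauge below 0.014 m and angle between rod_c's own z axis and vertical below 0.12 rad and horizontal distance between each of rod_a, rod_b and rack_mid above 0.035 m and distance of each of rod_a, rod_b from where it was at the start of the episode below 0.015 m and angle between each of rod_a, rod_b's own z axis and vertical below 0.1 rad))), for 0.3 s.
At the end, for the whole second after the job is handed in: The rod from the middle socket stands released and at rest in the gauge on the ring that stops it (foot within 11 mm of that ring's nominal stop height and within 14 mm of the gauge's centre, tilted less than 0.12 rad); the other two rods stand in their sockets, moved less than 15 mm (((z of rod_a in the frame of gauge between 0.073 and 0.095 m and horizontal distance between rod_a and gauge below 0.014 m and angle between rod_a's own z axis and vertical below 0.12 rad and linear speed of rod_a below 0.02 m/s and contact force between the fingers and rod_a below 0.1 N and horizontal distance between each of rod_b, rod_c and rack_mid above 0.035 m and distance of each of rod_b, rod_c from where it was at the start of the episode below 0.015 m and angle between each of rod_b, rod_c's own z axis and vertical below 0.1 rad) or (z of rod_b in the frame of gauge between 0.049 and 0.071 m and horizontal distance between rod_b and gauge below 0.014 m and angle between rod_b's own z axis and vertical below 0.12 rad and linear speed of rod_b below 0.02 m/s and contact force between the fingers and rod_b below 0.1 N and horizontal distance between each of rod_a, rod_c and rack_mid above 0.035 m and distance of each of rod_a, rod_c from where it was at the start of the episode below 0.015 m and angle between each of rod_a, rod_c's own z axis and vertical below 0.1 rad) or (z of rod_c in the frame of gauge between 0.025 and 0.047 m and horizontal distance between rod_c and gauge below 0.014 m and angle between rod_c's own z axis and vertical below 0.12 rad and linear speed of rod_c below 0.02 m/s and contact force between the fingers and rod_c below 0.1 N and horizontal distance between each of rod_a, rod_b and rack_mid above 0.035 m and distance of each of rod_a, rod_b from where it was at the start of the episode below 0.015 m and angle between each of rod_a, rod_b's own z axis and vertical below 0.1 rad))); the robot touches nothing.
It fails at once if the contact force of a rod on the gauge passes 32 N (a push of over 20 N) (contact force between any of rod_a, rod_b, rod_c and gauge above 32 N).
It fails at once if a bystander is moved more than 25 mm (distance of any of spare_ring, weight, beaker, driver, flask, caliper from where it was at the start of the episode above 0.025 m).
It also fails if it takes over 58 s, if anything falls off the work surface, if the arm or the gripper's body presses on something with over 40 N, if the wrist force passes 120 N, or if a joint passes its speed limit or range.

## Robot

A 7-joint arm with a two-finger parallel gripper is mounted at the origin on the work surface. World frame = base frame: x ahead of the robot, y to its left, z up, the work surface at z = 0. Lengths are in m, angles in degrees, forces in N, time in s.
With the tool pointing down it reaches from about 0.4 to 0.875 m from the base axis. Payload 6.5 kg.
Tool frame: the origin (TCP) lies midway between the tips of the shut fingers; the grasp point (between the pads) lies 19 mm behind it; z points along the fingers, y is the line along which they close (so a half turn about z gives the same grasp; the last joint's range is limited). The gripper opens to 88 mm and grips with 3 to 60 N. Pads are 18 mm wide; open, the fingers measure 123 mm over their backs; the gripper's body (75 mm by 187 mm) begins 45 mm behind the grasp point.
Start: joints at [71.436, 30.733, -0.252, 88.115, 0.149, 61.152, -4.079], TCP at [0.166, -0.629, 0.239] pointing down, gripper open.
Joint ranges: [-154.64, 154.64], [-21.42, 123.67], [-72.66, 72.17], [13.99, 137.28], [-74.86, 254.86], [10.95, 109.41], [-158.01, 158.01]. Speed limits (degrees/s): [136.94, 136.94, 180, 180, 180, 180, 180].

## Interface

Orientations are given as a 3x3 rotation matrix whose columns are the frame's x, y, z axes.
In Python, from rig import manip, cams gives the robot as it stands.
- The arm moves only by the tool carry_out, never from a script. Its arguments are lists of equal length, an entry for each row: "slide": the shift along the tool's x, y, z as a fraction of full scale, a list of three; "turn": the turn, a rotation vector about the tool's x, y, z as a fraction of full scale, a list of three; "hand": the finger opening in mm, from 0 to 88.1. A call has 1 to 10 rows; each row shifts and turns the commanded pose from where the row before left it, along the tool's axes as they then stand; what a row does not reach is not made up. Full scale, the value 1, is 0.02 m for a shift and 4 degrees for a turn. A row lasts 1/8 s, in which the tool goes at most 62.5 mm and 10.7 degrees, less where a joint would pass 70% of its speed; a pose out of reach is approached as far as the arm can. A call with a number of a shift or a turn outside -1 to 1 is refused whole. A call with a gripper value outside its range is refused whole. The fingers move at their own pace and stop on an object; "grip_force" is the grip in N (left out, the last holds). Time passes only in rows, so rows that do not move let the fingers close. It gives the time, the measured TCP pose, the force, the opening and the grip force at its end, in the units of the state.
- manip.observe(): the state, without advancing time (a new reading comes with each control period).
- cams.get_image(name): name is "scene" or "side" or "wrist"; returns a dict with "img" (420x560x3 uint8, red, green, blue), "vfov" (degrees; the focal length in pixels is half the picture's height over the tangent of half this angle, whatever the lens; pixels are square), "cx", "cy" (the principal point, pixels), "k1" (the pictures are not rectified: a ray, as slopes to the right and down, at radius r is drawn at 1 + k1 r^2 times it, then the intrinsics apply), "world_to_cam" (4x4, takes a point from world to camera coordinates). Camera axes: x right, y down, z forward; pixel columns grow to the right and rows downward; lengths in m; the calibration is good to about 2 mm. A picture is of the moment at which its call begins. There is no depth.
- manip.job_done(): hands the job in; it is judged then, once.
Trained networks look in a picture, given as the dict that the camera call returned (one of the last four; its "shot" number tells which), for a name from the list of things; names that differ only in an ending like _2 or _b are one class to them, and where a whole thing is asked for, a point or a joint stands for the part that bears it (a point fixed in the world has none). Each returns a list of dicts, best first, with "score" (0 to 1); they miss things now and then, are a little off and sometimes report something else, mostly with a low value. They report only what shows in the picture. A call takes as long as a camera call. They do not tell look-alikes from the thing itself.
- cams.regions_of(thing, picture): "mask" (420x560 bool, what is visible of it) and "rect" ([left, top, right, bottom] in pixels, round what is visible of it).
- cams.mark_of(thing, picture): "uv" ([column, row] in pixels: a listed point, or the origin of a listed thing).
The state is a dict: "t": time; "joints": joint angles; "qd": joint speeds; "tau": joint torques, N m; "position": TCP position; "tool_rot": TCP orientation; "wrist_force": force on the tool from outside, world axes, zero at the start; "moment": the same for the moment, N m; "gripper_width": opening from 0.0 (shut) to 1.0 (fully open); "gripper_force": force on a finger pad.
Only numpy, scipy, OpenCV 4.12 (cv2) and the standard library are available. Lean on these libraries where they do the work, as an engineer would, in place of code of your own. Each camera call takes 0.05 s, during which the arm holds its last target. There are 200 camera calls.

## Working session

There is one attempt and no reset: what is moved stays moved. The work goes in short steps, Python scripts to look and compute and a tool call to move; the robot and the scene stay as the last step left them, time stands still between calls to the robot, and variables do not carry over. Pictures are saved under pics/ and viewed, at most 11 in all, crops included, and the job is handed in when it is done.

Besides the shell and the picture viewer there is one more tool, called by a JSON object that holds its "op" and its "data". carry_out: Moves the arm, as the interface text tells. Its arguments: {"type":"object","properties":{"slide":{"type":"array","items":{"type":"array","items":{"type":"number"}}},"turn":{"type":"array","items":{"type":"array","items":{"type":"number"}}},"hand":{"type":"array","items":{"type":"number"}},"grip_force":{"type":"number"}},"required":["slide","turn","hand"]}

```bash
mkdir -p pics; cat > h.py <<'E'
import numpy as np, cv2
from rig import manip, cams
def K(p):
    f=p["img"].shape[0]/2/np.tan(np.radians(p["vfov"])/2)
    return np.array([[f,0,p["cx"]],[0,f,p["cy"]],[0,0,1.]])
def D(p): return np.array([p["k1"],0,0,0,0.])
def ray(p,uv):
    n=cv2.undistortPoints(np.array([[uv]],float),K(p),D(p))[0,0]
    T=np.array(p["world_to_cam"]);R=T[:3,:3]
    return -R.T@T[:3,3], R.T@np.r_[n,1]
def onz(p,uv,z):
    o,d=ray(p,uv);return o+d*(z-o[2])/d[2]
def proj(p,X):
    T=np.array(p["world_to_cam"])
    return cv2.projectPoints(np.atleast_2d(X).astype(float),cv2.Rodrigues(T[:3,:3])[0],T[:3,3],K(p),D(p))[0][:,0]
def tri(a,ua,b,ub):
    A=[];B=[]
    for p,u in((a,ua),(b,ub)):
        o,d=ray(p,u);d/=np.linalg.norm(d);M=np.eye(3)-np.outer(d,d);A.append(M);B.append(M@o)
    x=np.linalg.lstsq(np.vstack(A),np.hstack(B),rcond=None)[0]
    return x,[np.linalg.norm(M@x-b) for M,b in zip(A,B)]
def save(p,n): cv2.imwrite("pics/"+n,p["img"][:,:,::-1])
E
python3 - <<'E'
from h import *
P={c:cams.get_image(c) for c in("scene","side")}
for c,p in P.items(): save(p,c+"0.png")
cv2.imwrite("pics/both.png",cv2.resize(np.vstack([p["img"] for p in P.values()]),(448*1,672))[:,:,::-1]) if 0 else None
s=manip.observe();print(s["position"],s["wrist_force"],s["t"]);print(s["tool_rot"])
for c,p in P.items():
    print(c,"cam at",ray(p,(280,210))[0].round(3))
    for t in("rack_mid","gauge_mouth","gauge_low","rack","gauge","rod_a"):
        for m in cams.mark_of(t,p)[:4]: print(t,np.round(m["uv"],1),round(m["score"],2))
E
```

```text
[ 0.16555386 -0.62801173  0.23795661] [ 0.38976324 -0.03762421 -0.04938232] 0.1
[[ 9.66934511e-01  2.55024277e-01 -5.19825072e-04]
 [ 2.55024767e-01 -9.66933489e-01  1.41260306e-03]
 [-1.42388196e-04 -1.49846292e-03 -9.99998867e-01]]
scene cam at [1.482 0.08  1.309]
rack_mid [228.  238.2] 0.76
gauge_mouth [352.9 201.3] 0.76
gauge_mouth [346.3 231.5] 0.42
gauge_low [347.3 223.3] 0.67
rack [224.5 239.6] 0.75
rack [224.4 244. ] 0.48
gauge [345.2 230.6] 0.79
gauge [309.4 287.4] 0.57
gauge [202.8 233.6] 0.38
rod_a [272.9 252.6] 0.86
rod_a [204.2 232.7] 0.83
rod_a [280.6 218.4] 0.76
rod_a [255.3 271.4] 0.74
side cam at [ 0.352 -0.717  0.723]
rack_mid [308.2 288.4] 0.78
rack_mid [317.9 308.8] 0.61
gauge_mouth [231.7 159.4] 0.59
gauge_low [236.8 191.9] 0.77
gauge_low [302.2 267.8] 0.16
rack [308.6 292.2] 0.77
gauge [240.3 202. ] 0.71
rod_a [311.4 288.5] 0.92
rod_a [248.6 258.3] 0.89
rod_a [296.6 243.3] 0.85
rod_a [303.2 268.6] 0.8
```

View pics/scene0.png

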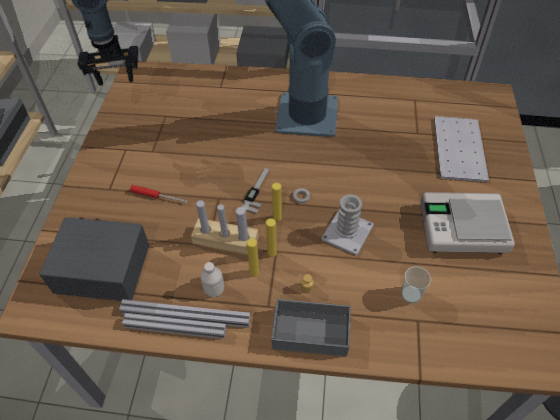

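View pics/side0.png

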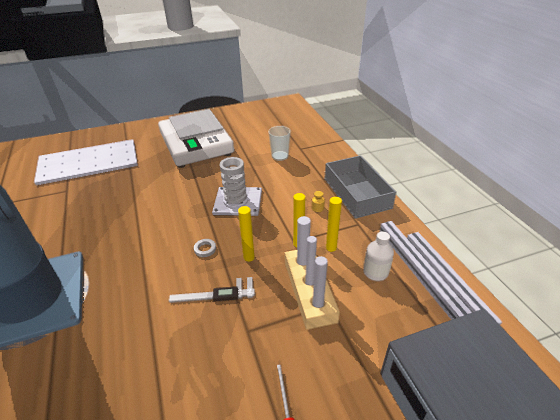

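The scene shows the rack with three grey rods, tops at about (202,203), (221,207) and (241,210). Three free-standing yellow look-alikes are at (277,203), (271,238) and (253,258), and the gauge is at (349,220). In the side view the middle rod's top is at (311,240), and it looks the thinnest. Candidates are the grey rods left, middle and right plus the three yellow rods; I choose the grey middle one.

```bash
python3 - <<'E'
from h import *
a=cams.get_image("scene");b=cams.get_image("side")
def best(t,p): return cams.mark_of(t,p)[0]["uv"]
for t in("rack_mid","gauge_mouth","gauge_low","rack","gauge"):
    x,r=tri(a,best(t,a),b,best(t,b));print(t,x.round(4),np.round(r,4))
for c,p in(("scene",a),("side",b)):
    for r in cams.regions_of("rod_a",p)[:7]:
        m=r["mask"];col=p["img"][m].mean(0).round();ys,xs=np.nonzero(m)
        (cx,cy),(w,h),an=cv2.minAreaRect(np.c_[xs,ys].astype(np.float32))
        print(c,r["rect"],round(r["score"],2),col,m.sum(),"rect",round(cx,1),round(cy,1),round(w,1),round(h,1))
    for t in ("flask","caliper","spare_ring","weight"):
        u=best(t,p);print(t,u,onz(p,u,0).round(3))
cr=np.hstack([cv2.resize(a["img"][185:265,180:290],None,fx=3.6,fy=3.6,interpolation=2),cv2.resize(b["img"][205:325,270:365][:,:],(380,288),interpolation=2)])
cv2.imwrite("pics/crop1.png",cr[:,:,::-1])
E
```

```text
rack_mid [ 0.5936 -0.1986  0.0114] [0.0044 0.0044]
gauge_mouth [0.5312 0.0367 0.21  ] [0.0338 0.0338]
gauge_low [0.531  0.1605 0.0464] [0.0046 0.0046]
rack [ 0.5986 -0.2042 -0.0011] [0.0042 0.0042]Traceback (most recent call last):
  File "<stdin>", line 5, in <module>
  File "<stdin>", line 3, in best
IndexError: list index out of range
```

```bash
python3 - <<'E'
from h import *
a=cams.get_image("scene");b=cams.get_image("side")
for c,p in(("scene",a),("side",b)):
    for r in cams.regions_of("rod_a",p)[:8]:
        m=r["mask"];col=p["img"][m].mean(0).round();ys,xs=np.nonzero(m)
        (cx,cy),(w,h),an=cv2.minAreaRect(np.c_[xs,ys].astype(np.float32))
        print(c,np.round(r["rect"]),round(r["score"],2),col,m.sum(),"rect",round(cx,1),round(cy,1),round(w,1),round(h,1))
    for t in("gauge_mouth","gauge_low","gauge","rack_mid"):
      for m in cams.mark_of(t,p)[:2]: print(c,t,m["uv"],round(m["score"],2),onz(p,m["uv"],dict(gauge_mouth=.144,gauge_low=.036,gauge=0,rack_mid=.008)[t]).round(4))
    for r in cams.regions_of("gauge",p)[:1]: print("gauge",r["rect"])
    for r in cams.regions_of("rack",p)[:1]: print("rack",r["rect"])
cr=np.hstack([cv2.resize(a["img"][185:265,180:290],None,fx=3.6,fy=3.6,interpolation=2),cv2.resize(b["img"][205:325,270:365][:,:],(380,288),interpolation=2)])
cv2.imwrite("pics/crop1.png",cr[:,:,::-1])
print(manip.observe()["t"])
E
```

```text
scene [268. 219. 279. 258.] 0.84 [130. 113.  52.] 397 rect 271.1 236.5 39.1 11.2
scene [194. 199. 210. 232.] 0.82 [112. 108. 110.] 264 rect 202.8 216.0 32.9 8.2
scene [249. 236. 265. 275.] 0.82 [134. 117.  53.] 341 rect 253.2 257.0 36.4 9.8
scene [234. 208. 247. 238.] 0.79 [114. 111. 114.] 303 rect 242.0 223.0 32.8 9.7
scene [216. 207. 230. 239.] 0.76 [109. 105. 106.] 218 rect 222.7 220.0 32.7 6.7
scene [273. 184. 284. 224.] 0.58 [132. 114.  53.] 353 rect 277.0 201.0 38.0 10.0
scene gauge_low [346.5, 224.0] 0.61 [0.523  0.1629 0.036 ]
scene gauge_low [203.1, 233.7] 0.4 [ 0.6046 -0.2647  0.036 ]
scene gauge [345.6, 231.6] 0.69 [ 0.5255  0.1635 -0.    ]
scene rack_mid [225.2, 236.3] 0.69 [ 0.5878 -0.2026  0.008 ]
gauge [323.0, 192.8, 371.7, 253.9]
rack [192.7, 217.8, 261.5, 253.5]
side [306. 235. 317. 287.] 0.97 [148. 140. 145.] 460 rect 310.5 260.5 49.0 11.0
side [239. 209. 256. 261.] 0.96 [176. 146.   2.] 582 rect 245.7 233.0 54.5 12.1
side [331. 197. 342. 250.] 0.87 [182. 151.   3.] 616 rect 333.0 224.0 12.1 54.5
side [313. 257. 328. 305.] 0.86 [144. 138. 145.] 487 rect 318.8 281.6 10.6 49.2
side [297. 215. 309. 266.] 0.79 [155. 147. 150.] 537 rect 302.6 240.5 12.4 49.1
side [292. 191. 308. 247.] 0.74 [188. 154.  14.] 439 rect 298.5 219.5 53.0 13.0
side gauge_mouth [233.3, 157.1] 0.84 [0.5333 0.1791 0.144 ]
side gauge_low [237.1, 190.6] 0.63 [0.5318 0.1715 0.036 ]
side gauge [237.8, 202.8] 0.92 [0.5277 0.161  0.    ]
side rack_mid [308.5, 288.0] 0.58 [ 0.5945 -0.2028  0.008 ]
gauge [210.9, 155.7, 258.4, 215.5]
rack [284.6, 250.6, 340.5, 328.8]
2.05
```

View pics/crop1.png

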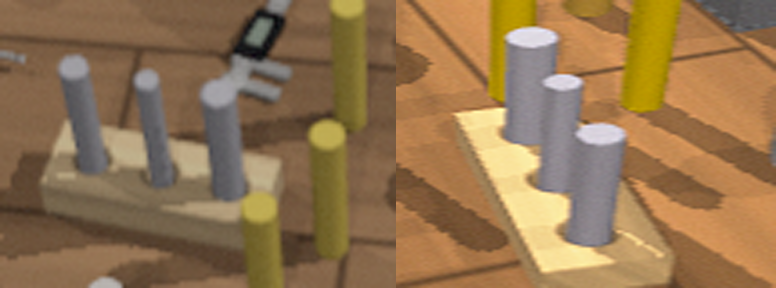

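The crop shows the grey middle rod (scene (221,207), side (312,239)) clearly thinner than its neighbours. That makes it the 20 mm rod_c, which should stop on ring 5 with its foot about 36 mm up. I chose by socket position, and the width agrees.

```bash
python3 - <<'E'
from h import *
a=cams.get_image("scene");b=cams.get_image("side")
A=dict(l=(200.8,202.8),m=(221.1,207.2),r=(240.8,210.8));B=dict(l=(321,260),m=(311.8,239.2),r=(304,220.4))
for k in A: print(k,tri(a,A[k],b,B[k])[0].round(4),onz(a,A[k],.165).round(4),onz(b,B[k],.165).round(4))
# yellow
for u in((271,221),(259,240),(278,187)): print("yel scene",onz(a,u,.157).round(3))
for u in((245,210),(335,200),(299,196)): print("yel side",onz(b,u,.157).round(3))
print("gauge_mouth tri",tri(a,(350,200.5),b,(233.3,162))[0].round(4))
print(onz(a,(350,200.5),.144).round(4),onz(b,(232,162),.144).round(4))
# gauge base corners: scene 
E
```

```text
l [ 0.5891 -0.2598  0.1636] [ 0.5883 -0.258   0.165 ] [ 0.5896 -0.263   0.165 ]
m [ 0.5966 -0.1997  0.1609] [ 0.5981 -0.1977  0.165 ] [ 0.5958 -0.2053  0.165 ]
r [ 0.6038 -0.1421  0.1614] [ 0.605  -0.1404  0.165 ] [ 0.603  -0.1475  0.165 ]
yel scene [ 0.626 -0.053  0.157]
yel scene [ 0.693 -0.077  0.157]
yel scene [ 0.501 -0.048  0.157]
yel side [ 0.498 -0.06   0.157]
yel side [ 0.699 -0.101  0.157]
yel side [ 0.628 -0.057  0.157]
gauge_mouth tri [0.5247 0.1605 0.1451]
[0.5188 0.163  0.144 ] [0.5239 0.1572 0.144 ]
```

```bash
cat >> h.py <<'E'
def plan(xyz,yaw,pos=None,R=None,smax=.95):
    """rows to go to xyz with tool x at world yaw(deg), pointing down"""
    from scipy.spatial.transform import Rotation as Ro
    s=manip.observe();p=np.array(s["position"] if pos is None else pos);R=np.array(s["tool_rot"]) if R is None else R
    c,q=np.cos(np.radians(yaw)),np.sin(np.radians(yaw))
    Rt=np.array([[c,q,0],[q,-c,0],[0,0,-1.]])
    v=Ro.from_matrix(R.T@Rt).as_rotvec(degrees=True);d=np.array(xyz)-p
    n=int(np.ceil(max(np.abs(v).max()/4,np.linalg.norm(d[:2])/.02,abs(d[2])/.02)/smax))
    dR=Ro.from_rotvec(v/n,degrees=True).as_matrix();S=[];T=[]
    for i in range(n):
        sl=np.round(R.T@(d/n)/.02,2);S.append(sl.tolist());T.append(np.round(v/n/4,2).tolist());R=R@dR
    print(n,"rows");
    for i in range(0,n,10): print("slide",S[i:i+10],"turn",T[i:i+10][0],"x",len(T[i:i+10]))
E
python3 -c "
from h import *
plan((.597,-.2,.28),83)"
```

```text
32 rows
slide [[0.82, -0.48, -0.06], [0.84, -0.44, -0.06], [0.86, -0.41, -0.06], [0.87, -0.38, -0.06], [0.88, -0.35, -0.06], [0.9, -0.32, -0.06], [0.91, -0.28, -0.06], [0.92, -0.25, -0.06], [0.93, -0.21, -0.06], [0.93, -0.18, -0.06]] turn [0.0, 0.0, -0.53] x 10
slide [[0.94, -0.14, -0.06], [0.94, -0.11, -0.06], [0.95, -0.07, -0.06], [0.95, -0.04, -0.06], [0.95, -0.0, -0.06], [0.95, 0.03, -0.06], [0.95, 0.07, -0.06], [0.94, 0.1, -0.06], [0.94, 0.14, -0.06], [0.93, 0.17, -0.06]] turn [0.0, 0.0, -0.53] x 10
slide [[0.93, 0.21, -0.06], [0.92, 0.24, -0.06], [0.91, 0.28, -0.06], [0.9, 0.31, -0.06], [0.89, 0.34, -0.06], [0.87, 0.38, -0.06], [0.86, 0.41, -0.06], [0.84, 0.44, -0.06], [0.83, 0.47, -0.06], [0.81, 0.5, -0.06]] turn [0.0, 0.0, -0.53] x 10
slide [[0.79, 0.53, -0.06], [0.77, 0.56, -0.06]] turn [0.0, 0.0, -0.53] x 2
```

{"op": "carry_out", "data": {"slide": [[0.82, -0.48, -0.06], [0.84, -0.44, -0.06], [0.86, -0.41, -0.06], [0.87, -0.38, -0.06], [0.88, -0.35, -0.06], [0.9, -0.32, -0.06], [0.91, -0.28, -0.06], [0.92, -0.25, -0.06], [0.93, -0.21, -0.06], [0.93, -0.18, -0.06]], "turn": [[0, 0, -0.53], [0, 0, -0.53], [0, 0, -0.53], [0, 0, -0.53], [0, 0, -0.53], [0, 0, -0.53], [0, 0, -0.53], [0, 0, -0.53], [0, 0, -0.53], [0, 0, -0.53]], "hand": [88, 88, 88, 88, 88, 88, 88, 88, 88, 88]}}

```text
t: 3.4
position: [0.3017, -0.4937, 0.2508]
tool_rot: [[0.808, 0.589, -0.0], [0.589, -0.808, -0.0], [-0.0, 0.0, -1.0]]
wrist_force: [0.4, 0.7, -0.4]
gripper_width: 0.997
gripper_force: 0.0
```

{"op": "carry_out", "data": {"slide": [[0.94, -0.14, -0.06], [0.94, -0.11, -0.06], [0.95, -0.07, -0.06], [0.95, -0.04, -0.06], [0.95, 0, -0.06], [0.95, 0.03, -0.06], [0.95, 0.07, -0.06], [0.94, 0.1, -0.06], [0.94, 0.14, -0.06], [0.93, 0.17, -0.06]], "turn": [[0, 0, -0.53], [0, 0, -0.53], [0, 0, -0.53], [0, 0, -0.53], [0, 0, -0.53], [0, 0, -0.53], [0, 0, -0.53], [0, 0, -0.53], [0, 0, -0.53], [0, 0, -0.53]], "hand": [88, 88, 88, 88, 88, 88, 88, 88, 88, 88]}}

```text
t: 4.65
position: [0.4369, -0.3604, 0.2628]
tool_rot: [[0.54, 0.842, 0.0], [0.842, -0.54, -0.0], [-0.0, 0.0, -1.0]]
wrist_force: [-0.1, -1.0, -0.4]
gripper_width: 1.001
gripper_force: 0.0
```

{"op": "carry_out", "data": {"slide": [[0.93, 0.21, -0.06], [0.92, 0.24, -0.06], [0.91, 0.28, -0.06], [0.9, 0.31, -0.06], [0.89, 0.34, -0.06], [0.87, 0.38, -0.06], [0.86, 0.41, -0.06], [0.84, 0.44, -0.06], [0.83, 0.47, -0.06], [0.81, 0.5, -0.06]], "turn": [[0, 0, -0.53], [0, 0, -0.53], [0, 0, -0.53], [0, 0, -0.53], [0, 0, -0.53], [0, 0, -0.53], [0, 0, -0.53], [0, 0, -0.53], [0, 0, -0.53], [0, 0, -0.53]], "hand": [88, 88, 88, 88, 88, 88, 88, 88, 88, 88]}}

```text
t: 5.9
position: [0.5727, -0.2271, 0.2748]
tool_rot: [[0.199, 0.98, -0.0], [0.98, -0.199, -0.0], [-0.0, -0.0, -1.0]]
wrist_force: [0.5, -0.5, 0.5]
gripper_width: 1.0
gripper_force: 0.0
```

{"op": "carry_out", "data": {"slide": [[0.79, 0.53, -0.06], [0.77, 0.56, -0.06], [0, 0, 0]], "turn": [[0, 0, -0.53], [0, 0, -0.53], [0, 0, 0]], "hand": [88, 88, 88]}}

```text
t: 6.28
position: [0.6001, -0.1993, 0.2771]
tool_rot: [[0.125, 0.992, 0.001], [0.992, -0.125, 0.001], [0.001, 0.0, -1.0]]
wrist_force: [-0.2, 0.1, -0.5]
gripper_width: 0.998
gripper_force: 0.0
```

```bash
python3 - <<'E'
from h import *
w=cams.get_image("wrist");save(w,"w1.png")
s=manip.observe();print(s["t"],s["position"],s["wrist_force"]);print(np.round(s["tool_rot"],3)); print(ray(w,(280,210)))
print(proj(w,[[.597,-.2,.165],[.5891,-.26,.165],[.604,-.142,.165],[.597,-.2,.008]]))
for r in cams.regions_of("rod_c",w)[:5]: print(r["rect"],r["score"],w["img"][r["mask"]].mean(0))
for t in("rack_mid","rod_c"): 
  for m in cams.mark_of(t,w)[:4]: print(t,m, onz(w,m["uv"],.008))
E
```

```text
6.325 [ 0.59928662 -0.20070565  0.27697742] [-0.03319056  0.90142915 -0.84627637]
[[ 0.127  0.992 -0.   ]
 [ 0.992 -0.127  0.   ]
 [ 0.    -0.    -1.   ]]
(array([ 0.60805617, -0.13198219,  0.42251205]), array([-0.03271692, -0.25841978, -0.96549352]))
[[276.87172791 209.24256832]
 [276.65397845 280.21705217]
 [276.26356734 132.17819182]
 [278.02332802 175.89216389]]
[264.8, 223.0, 292.4, 294.6] 0.95 [179.21731123 179.42357274 181.28115408]
[94.6, 12.1, 184.6, 74.8] 0.91 [174.51970109 160.5638587    8.04619565]
[256.5, 117.8, 292.3, 158.1] 0.88 [236.91774492 237.50831793 238.98890943]
[262.1, 171.4, 289.5, 223.1] 0.86 [183.11111111 182.83521657 183.25612053]
[344.3, 33.5, 421.2, 93.0] 0.84 [198.03353535 182.38181818   9.59151515]
rack_mid {'uv': [278.7, 179.5], 'score': 0.61} [ 0.59725669 -0.20450838  0.008     ]
rod_c {'uv': [274.1, 129.4], 'score': 0.82} [ 0.59941093 -0.14460903  0.008     ]
rod_c {'uv': [277.5, 220.6], 'score': 0.79} [ 0.58915639 -0.25625277  0.008     ]
rod_c {'uv': [174.5, 64.5], 'score': 0.72} [ 0.4966678  -0.05833027  0.008     ]
rod_c {'uv': [290.8, 46.6], 'score': 0.68} [ 0.62963532 -0.05682976  0.008     ]
```

View pics/w1.png

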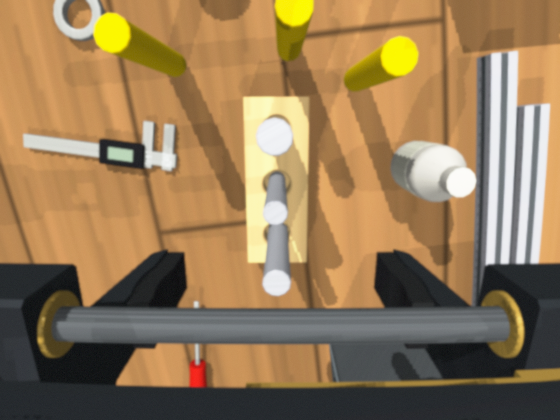

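The wrist view shows the middle rod's top at (275,211), within 2 mm of my estimate. The other rods' tops are at (274,134) and (277,284), and the fingers straddle the row clear of everything.

{"op": "carry_out", "data": {"slide": [[-0.06, -0.16, 0.9], [0, 0, 0.9], [0, 0, 0.9], [0, 0, 0.9], [0, 0, 0.9], [0, 0, 0.9], [0, 0, 0.9], [0, 0, 0.9], [0, 0, 0]], "turn": [[0, 0, 0], [0, 0, 0], [0, 0, 0], [0, 0, 0], [0, 0, 0], [0, 0, 0], [0, 0, 0], [0, 0, 0], [0, 0, 0]], "hand": [88, 88, 88, 88, 88, 88, 88, 88, 88]}}

```text
t: 7.6
position: [0.5946, -0.2018, 0.1313]
tool_rot: [[0.128, 0.992, -0.003], [0.992, -0.128, 0.001], [0.0, -0.003, -1.0]]
wrist_force: [0.1, 0.5, 0.2]
gripper_width: 1.002
gripper_force: 0.0
```

```bash
python3 - <<'E'
from h import *
w=cams.get_image("wrist");save(w,"w2.png")
s=manip.observe();print(s["t"],s["position"],s["wrist_force"])
print(onz(w,(275,211.5),.165))
E
```

```text
7.65 [ 0.59534925 -0.20188895  0.13246612] [-0.63760559 -0.03388994  0.58909852]
[ 0.59719067 -0.16465624  0.165     ]
```

View pics/w2.png

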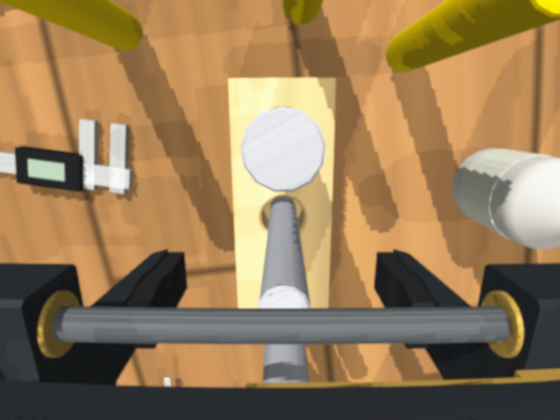

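The middle rod stands at column 284, between the fingers (centre 281), and the neighbouring rods are clear. I'll lower slightly and close.

{"op": "carry_out", "data": {"slide": [[0, 0, 0.3], [0, 0, 0], [0, 0, 0], [0, 0, 0], [0, 0, 0], [0, 0, 0], [0, 0, 0], [0, 0, 0]], "turn": [[0, 0, 0], [0, 0, 0], [0, 0, 0], [0, 0, 0], [0, 0, 0], [0, 0, 0], [0, 0, 0], [0, 0, 0]], "hand": [30, 10, 10, 10, 10, 10, 10, 10], "grip_force": 50}}

```text
t: 8.65
position: [0.5957, -0.202, 0.1271]
tool_rot: [[0.129, 0.992, -0.0], [0.992, -0.129, -0.0], [-0.0, -0.0, -1.0]]
wrist_force: [-0.5, -0.3, 0.5]
gripper_width: 0.197
gripper_force: 50.0
```

{"op": "carry_out", "data": {"slide": [[0, 0, -0.3], [0, 0, -0.5], [0, 0, -0.6], [0, 0, -0.6], [0, 0, -0.6], [0, 0, 0], [0, 0, 0]], "turn": [[0, 0, 0], [0, 0, 0], [0, 0, 0], [0, 0, 0], [0, 0, 0], [0, 0, 0], [0, 0, 0]], "hand": [10, 10, 10, 10, 10, 10, 10]}}

```text
t: 9.52
position: [0.5954, -0.202, 0.1789]
tool_rot: [[0.129, 0.992, -0.0], [0.992, -0.129, 0.0], [-0.0, -0.0, -1.0]]
wrist_force: [0.0, -0.4, -1.2]
gripper_width: 0.202
gripper_force: 50.0
```

```bash
python3 - <<'E'
from h import *
w=cams.get_image("wrist");b=cams.get_image("side");a=cams.get_image("scene")
s=manip.observe();print(s["t"],s["position"],s["wrist_force"],s["gripper_width"],s["moment"])
im=np.hstack([cv2.resize(w["img"],(373,280)),cv2.resize(b["img"][150:310,210:370],(280,280),interpolation=2)])
c=cv2.resize(a["img"][170:250,170:290],(420,280),interpolation=2);g=cv2.resize(a["img"][185:255,310:390],(233,280),interpolation=2)
im=np.vstack([im,np.hstack([c,g])]);cv2.imwrite("pics/lift.png",im[:,:,::-1])
E
```

```text
9.675 [ 0.59521731 -0.20193985  0.17850206] [ 0.08761638  0.51730099 -1.05827051] 0.20135295598915134 [-0.07653465 -0.07656756  0.01112846]
```

View pics/lift.png

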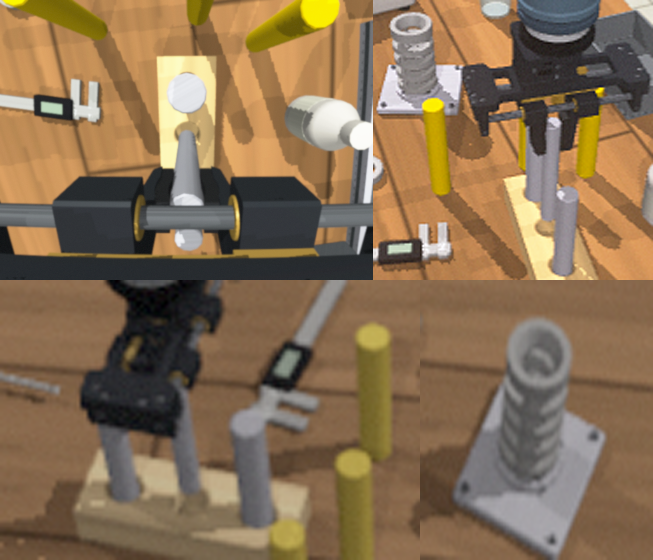

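The rod is held and out of its socket, with about 1.2 N of weight in the hand. The other rods are still standing. The cage mouth shows at about (351,201) in the scene view and (232,165) in the side view.

{"op": "carry_out", "data": {"slide": [[0, 0, -0.9], [0, 0, -0.9], [0, 0, -0.9], [0, 0, -0.9], [0, 0, -0.9], [0, 0, -0.9], [0, 0, -0.9], [0, 0, -0.5], [0.5, -0.2, 0], [0.9, -0.35, 0]], "turn": [[0, 0, 0], [0, 0, 0], [0, 0, 0], [0, 0, 0], [0, 0, 0], [0, 0, 0], [0, 0, 0], [0, 0, 0], [0, 0, 0], [0, 0, 0]], "hand": [10, 10, 10, 10, 10, 10, 10, 10, 10, 10]}}

```text
t: 10.92
position: [0.5876, -0.172, 0.3142]
tool_rot: [[0.129, 0.992, -0.001], [0.992, -0.129, 0.001], [0.0, -0.002, -1.0]]
wrist_force: [-0.7, -0.0, -1.7]
gripper_width: 0.198
gripper_force: 50.0
```

{"op": "carry_out", "data": {"slide": [[0.9, -0.35, 0], [0.9, -0.35, 0], [0.9, -0.35, 0], [0.9, -0.35, 0], [0.9, -0.35, 0], [0.9, -0.35, 0], [0.9, -0.35, 0], [0.9, -0.35, 0], [0.9, -0.35, 0], [0.9, -0.35, 0]], "turn": [[0, 0, 0], [0, 0, 0], [0, 0, 0], [0, 0, 0], [0, 0, 0], [0, 0, 0], [0, 0, 0], [0, 0, 0], [0, 0, 0], [0, 0, 0]], "hand": [10, 10, 10, 10, 10, 10, 10, 10, 10, 10]}}

```text
t: 12.18
position: [0.5417, 0.0159, 0.3151]
tool_rot: [[0.129, 0.992, -0.0], [0.992, -0.129, 0.0], [0.0, -0.0, -1.0]]
wrist_force: [0.3, 0.7, -1.1]
gripper_width: 0.2
gripper_force: 50.0
```

{"op": "carry_out", "data": {"slide": [[0.9, -0.35, 0], [0.9, -0.35, 0], [0.9, -0.35, 0], [0, 0, 0], [0, 0, 0]], "turn": [[0, 0, 0], [0, 0, 0], [0, 0, 0], [0, 0, 0], [0, 0, 0]], "hand": [10, 10, 10, 10, 10]}}

```text
t: 12.8
position: [0.5284, 0.0702, 0.315]
tool_rot: [[0.129, 0.992, 0.0], [0.992, -0.129, -0.001], [-0.001, 0.0, -1.0]]
wrist_force: [0.6, -1.3, -1.3]
gripper_width: 0.203
gripper_force: 50.0
```

```bash
python3 - <<'E'
from h import *
w=cams.get_image("wrist");save(w,"w3.png");b=cams.get_image("side");a=cams.get_image("scene")
save(a,"a3.png");save(b,"b3.png")
s=manip.observe();print(s["t"],s["position"],s["wrist_force"],s["gripper_width"])
print(tri(a,(351.5,201),b,(231.8,165)))
for n,p in(("w",w),("b",b),("a",a)):
    for t,z in(("gauge_mouth",.144),("gauge",0),("gauge_low",.036)):
        for m in cams.mark_of(t,p)[:1]: print(n,t,m["uv"],round(m["score"],2),onz(p,m["uv"],z).round(4))
E
```

```text
12.95 [0.5283976  0.0699119  0.31501143] [-0.00489854  0.23025329 -0.90562585] 0.19848474985724548
(array([0.5195179 , 0.16479018, 0.13516644]), [np.float64(0.0059296638118964354), np.float64(0.0059296638118968925)])
w gauge_mouth [260.4, 85.6] 0.55 [0.5229 0.1663 0.144 ]
w gauge [269.9, 96.5] 0.95 [0.5269 0.1645 0.    ]
w gauge_low [270.4, 94.6] 0.82 [0.5285 0.1645 0.036 ]
b gauge_mouth [229.7, 160.6] 0.55 [0.5199 0.166  0.144 ]
b gauge [235.5, 200.3] 0.69 [0.5245 0.1747 0.    ]
b gauge_low [235.3, 190.9] 0.59 [0.5266 0.172  0.036 ]
a gauge_mouth [353.4, 206.1] 0.73 [0.5385 0.1733 0.144 ]
a gauge [346.4, 230.4] 0.65 [0.5207 0.1658 0.    ]
a gauge_low [346.1, 225.0] 0.74 [0.5269 0.1618 0.036 ]
```

View pics/w3.png

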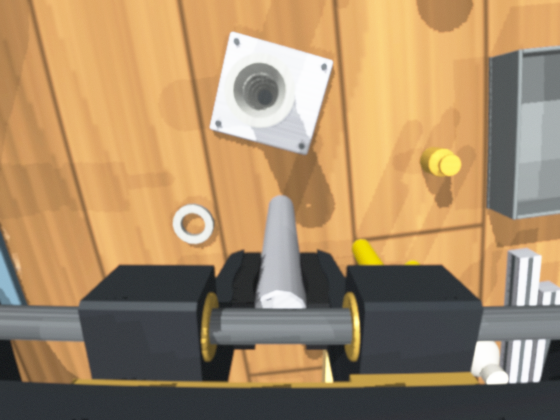

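The wrist view shows the base corners near (234,33), (332,59), (310,153) and (211,129). The cage's top ring centre is near (258,89), and the rod's foot is at (281,203). I'll enlarge it to fix the ring centre.

```bash
python3 - <<'E'
from h import *
w=cams.get_image("wrist");s=manip.observe()
c=cv2.resize(w["img"][25:165,200:345],None,fx=4,fy=4,interpolation=2)
p=np.array(s["position"]);X,Y,Z=np.array(s["tool_rot"]).T
print("foot pred",proj(w,[p+Z*.119]),p)
for z in(.136,.144,.152): print(z,onz(w,(258,89),z).round(4))
# overlay guess: ring outer 64 & mouth 48 at z=.144
def circ(c0,r,z): 
    t=np.linspace(0,2*np.pi,60);return proj(w,np.c_[c0[0]+r*np.cos(t),c0[1]+r*np.sin(t),0*t+z])
c0=onz(w,(258,89),.144)
for r,col in((.032,(255,0,0)),(.024,(0,0,255))):
    q=((circ(c0,r,.144)-[200,25]+.5)*4-.5).astype(np.int32);cv2.polylines(c,[q],True,col,1)
cor=[onz(w,u,.012)[:2] for u in((234,33),(332,59),(310,153),(211,129))]
print("corner mean",np.mean(cor,0),"sides",[np.linalg.norm(cor[i]-cor[i-1]).round(4) for i in range(4)])
cv2.imwrite("pics/g4.png",c[:,:,::-1])
E
```

```text
foot pred [[280.81057528 205.51671169]] [0.52816659 0.07085899 0.31510153]
0.136 [0.5198 0.1652 0.136 ]
0.144 [0.5202 0.1645 0.144 ]
0.152 [0.5206 0.1639 0.152 ]
corner mean [0.52944778 0.16646648] sides [np.float64(0.1177), np.float64(0.1222), np.float64(0.1168), np.float64(0.1305)]
```

View pics/g4.png

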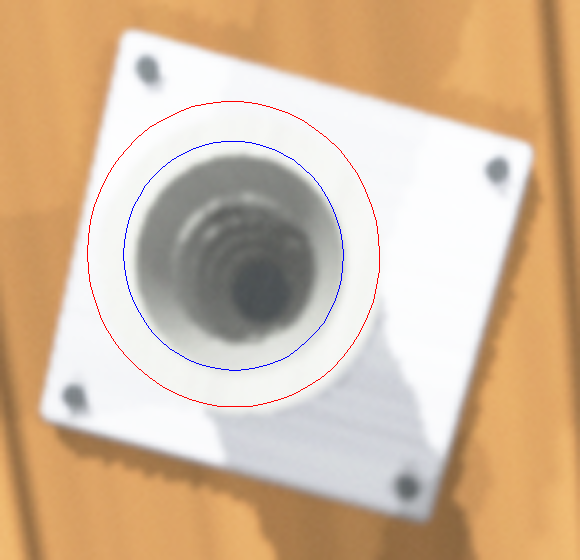

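The fit puts the cage axis at about (0.5215, 0.164). The base centre at (0.529, 0.166) is within the allowed float. Moving over it.

{"op": "carry_out", "data": {"slide": [[0.92, -0.19, 0], [0.92, -0.19, 0], [0.92, -0.19, 0], [0.92, -0.19, 0], [0.92, -0.19, 0], [0, 0, 0.8], [0, 0, 0.8], [0, 0, 0], [0, 0, 0]], "turn": [[0, 0, 0], [0, 0, 0], [0, 0, 0], [0, 0, 0], [0, 0, 0], [0, 0, 0], [0, 0, 0], [0, 0, 0], [0, 0, 0]], "hand": [10, 10, 10, 10, 10, 10, 10, 10, 10]}}

```text
t: 14.58
position: [0.5213, 0.1639, 0.283]
tool_rot: [[0.13, 0.992, -0.0], [0.992, -0.13, -0.0], [-0.0, -0.0, -1.0]]
wrist_force: [-0.6, 0.3, -0.3]
gripper_width: 0.201
gripper_force: 50.0
```

```bash
python3 - <<'E'
from h import *
b=cams.get_image("side");a=cams.get_image("scene");s=manip.observe();print(s["position"],s["wrist_force"],s["t"])
im=np.hstack([cv2.resize(b["img"][90:230,180:290],None,fx=3.5,fy=3.5,interpolation=2),cv2.resize(a["img"][120:260,295:405],None,fx=3.5,fy=3.5,interpolation=2)])
cv2.imwrite("pics/over.png",im[:,:,::-1])
E
```

```text
[0.52151616 0.16436273 0.2835127 ] [-0.06804119 -0.14901723 -1.03403938] 14.675
```

View pics/over.png

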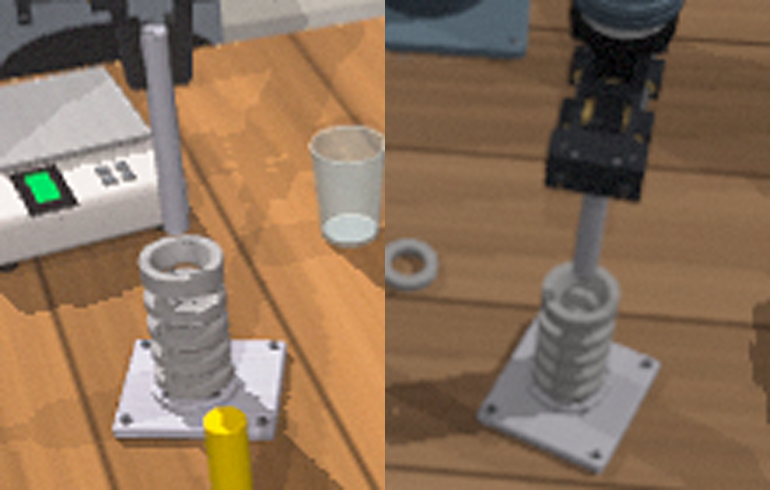

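The rod hangs over the cage mouth in both views, centred to within a couple of millimetres. I'll go down in small steps and watch the force.

{"op": "carry_out", "data": {"slide": [[0, 0, 0.3], [0, 0, 0.3], [0, 0, 0.2], [0, 0, 0.2], [0, 0, 0.15], [0, 0, 0.15], [0, 0, 0]], "turn": [[0, 0, 0], [0, 0, 0], [0, 0, 0], [0, 0, 0], [0, 0, 0], [0, 0, 0], [0, 0, 0]], "hand": [10, 10, 10, 10, 10, 10, 10]}}

```text
t: 15.55
position: [0.521, 0.1645, 0.2569]
tool_rot: [[0.129, 0.992, -0.0], [0.992, -0.129, -0.0], [-0.0, -0.0, -1.0]]
wrist_force: [0.1, 0.3, -1.3]
gripper_width: 0.199
gripper_force: 50.0
```

{"op": "carry_out", "data": {"slide": [[0, 0, 0.15], [0, 0, 0.15], [0, 0, 0.15], [0, 0, 0.15], [0, 0, 0]], "turn": [[0, 0, 0], [0, 0, 0], [0, 0, 0], [0, 0, 0], [0, 0, 0]], "hand": [10, 10, 10, 10, 10]}}

```text
t: 16.18
position: [0.521, 0.1645, 0.2448]
tool_rot: [[0.129, 0.992, -0.0], [0.992, -0.129, -0.0], [-0.0, -0.0, -1.0]]
wrist_force: [-0.1, -0.1, -1.2]
gripper_width: 0.199
gripper_force: 50.0
```

{"op": "carry_out", "data": {"slide": [[0, 0, 0.15], [0, 0, 0.15], [0, 0, 0.15], [0, 0, 0.15], [0, 0, 0]], "turn": [[0, 0, 0], [0, 0, 0], [0, 0, 0], [0, 0, 0], [0, 0, 0]], "hand": [10, 10, 10, 10, 10]}}

```text
t: 16.8
position: [0.521, 0.1645, 0.2328]
tool_rot: [[0.129, 0.992, -0.001], [0.992, -0.129, -0.0], [-0.0, -0.001, -1.0]]
wrist_force: [0.2, -0.4, -1.6]
gripper_width: 0.203
gripper_force: 50.0
```

{"op": "carry_out", "data": {"slide": [[0, 0, 0.15], [0, 0, 0.15], [0, 0, 0.15], [0, 0, 0.15], [0, 0, 0]], "turn": [[0, 0, 0], [0, 0, 0], [0, 0, 0], [0, 0, 0], [0, 0, 0]], "hand": [10, 10, 10, 10, 10]}}

```text
t: 17.42
position: [0.521, 0.1645, 0.2208]
tool_rot: [[0.129, 0.992, -0.001], [0.992, -0.129, -0.0], [-0.0, -0.0, -1.0]]
wrist_force: [-0.5, -0.1, -1.8]
gripper_width: 0.203
gripper_force: 50.0
```

{"op": "carry_out", "data": {"slide": [[0, 0, 0.15], [0, 0, 0.15], [0, 0, 0.15], [0, 0, 0]], "turn": [[0, 0, 0], [0, 0, 0], [0, 0, 0], [0, 0, 0]], "hand": [10, 10, 10, 10]}}

```text
t: 17.92
position: [0.521, 0.1645, 0.2118]
tool_rot: [[0.129, 0.992, -0.001], [0.992, -0.129, -0.0], [-0.0, -0.001, -1.0]]
wrist_force: [-0.9, 0.2, -0.9]
gripper_width: 0.197
gripper_force: 50.0
```

{"op": "carry_out", "data": {"slide": [[0, 0, 0.15], [0, 0, 0.15], [0, 0, 0.15], [0, 0, 0]], "turn": [[0, 0, 0], [0, 0, 0], [0, 0, 0], [0, 0, 0]], "hand": [10, 10, 10, 10]}}

```text
t: 18.42
position: [0.521, 0.1645, 0.2028]
tool_rot: [[0.129, 0.992, -0.001], [0.992, -0.129, -0.0], [-0.0, -0.001, -1.0]]
wrist_force: [0.9, -0.2, -1.1]
gripper_width: 0.199
gripper_force: 50.0
```

{"op": "carry_out", "data": {"slide": [[0, 0, 0.15], [0, 0, 0.15], [0, 0, 0.15], [0, 0, 0]], "turn": [[0, 0, 0], [0, 0, 0], [0, 0, 0], [0, 0, 0]], "hand": [10, 10, 10, 10]}}

```text
t: 18.92
position: [0.521, 0.1645, 0.1938]
tool_rot: [[0.129, 0.992, -0.001], [0.992, -0.129, -0.0], [-0.0, -0.001, -1.0]]
wrist_force: [-0.0, -0.9, -1.4]
gripper_width: 0.203
gripper_force: 50.0
```

{"op": "carry_out", "data": {"slide": [[0, 0, 0.12], [0, 0, 0.12], [0, 0, 0]], "turn": [[0, 0, 0], [0, 0, 0], [0, 0, 0]], "hand": [10, 10, 10]}}

```text
t: 19.3
position: [0.521, 0.1645, 0.1891]
tool_rot: [[0.129, 0.992, -0.0], [0.992, -0.129, -0.0], [-0.0, -0.0, -1.0]]
wrist_force: [0.2, -0.6, -0.0]
gripper_width: 0.202
gripper_force: 50.0
```

{"op": "carry_out", "data": {"slide": [[0, 0, 0.12], [0, 0, 0.12], [0, 0, 0]], "turn": [[0, 0, 0], [0, 0, 0], [0, 0, 0]], "hand": [10, 10, 10]}}

```text
t: 19.68
position: [0.521, 0.1645, 0.1842]
tool_rot: [[0.129, 0.992, -0.001], [0.992, -0.129, -0.0], [-0.0, -0.0, -1.0]]
wrist_force: [0.2, 0.0, -1.0]
gripper_width: 0.2
gripper_force: 50.0
```

{"op": "carry_out", "data": {"slide": [[0, 0, 0.12], [0, 0, 0.12], [0, 0, 0]], "turn": [[0, 0, 0], [0, 0, 0], [0, 0, 0]], "hand": [10, 10, 10]}}

```text
t: 20.05
position: [0.521, 0.1645, 0.1795]
tool_rot: [[0.129, 0.992, -0.0], [0.992, -0.129, -0.0], [-0.0, -0.0, -1.0]]
wrist_force: [0.6, -0.3, -1.1]
gripper_width: 0.2
gripper_force: 50.0
```

{"op": "carry_out", "data": {"slide": [[0, 0, 0.12], [0, 0, 0.12], [0, 0, 0]], "turn": [[0, 0, 0], [0, 0, 0], [0, 0, 0]], "hand": [10, 10, 10]}}

```text
t: 20.42
position: [0.521, 0.1645, 0.1747]
tool_rot: [[0.129, 0.992, -0.0], [0.992, -0.129, -0.0], [-0.0, -0.0, -1.0]]
wrist_force: [-0.0, -0.7, -1.3]
gripper_width: 0.204
gripper_force: 50.0
```

{"op": "carry_out", "data": {"slide": [[0, 0, 0.1], [0, 0, 0.1], [0, 0, 0]], "turn": [[0, 0, 0], [0, 0, 0], [0, 0, 0]], "hand": [10, 10, 10]}}

```text
t: 20.8
position: [0.521, 0.1645, 0.1707]
tool_rot: [[0.129, 0.992, -0.0], [0.992, -0.129, -0.0], [-0.0, -0.0, -1.0]]
wrist_force: [-0.4, 0.3, -1.2]
gripper_width: 0.201
gripper_force: 50.0
```

{"op": "carry_out", "data": {"slide": [[0, 0, 0.1], [0, 0, 0.1], [0, 0, 0]], "turn": [[0, 0, 0], [0, 0, 0], [0, 0, 0]], "hand": [10, 10, 10]}}

```text
t: 21.18
position: [0.521, 0.1645, 0.1667]
tool_rot: [[0.129, 0.992, -0.0], [0.992, -0.129, -0.0], [-0.0, -0.0, -1.0]]
wrist_force: [0.8, 0.0, -1.9]
gripper_width: 0.204
gripper_force: 50.0
```

{"op": "carry_out", "data": {"slide": [[0, 0, 0.07], [0, 0, 0.07], [0, 0, 0]], "turn": [[0, 0, 0], [0, 0, 0], [0, 0, 0]], "hand": [10, 10, 10]}}

```text
t: 21.55
position: [0.5211, 0.1645, 0.164]
tool_rot: [[0.129, 0.992, -0.0], [0.992, -0.129, -0.0], [-0.0, -0.0, -1.0]]
wrist_force: [0.2, -1.1, -1.2]
gripper_width: 0.202
gripper_force: 50.0
```

{"op": "carry_out", "data": {"slide": [[0, 0, 0.07], [0, 0, 0]], "turn": [[0, 0, 0], [0, 0, 0]], "hand": [10, 10]}}

```text
t: 21.8
position: [0.5211, 0.1645, 0.1626]
tool_rot: [[0.129, 0.992, -0.0], [0.992, -0.129, -0.0], [-0.0, -0.0, -1.0]]
wrist_force: [-0.6, 0.9, -1.8]
gripper_width: 0.199
gripper_force: 50.0
```

{"op": "carry_out", "data": {"slide": [[0, 0, 0.07], [0, 0, 0]], "turn": [[0, 0, 0], [0, 0, 0]], "hand": [10, 10]}}

```text
t: 22.05
position: [0.5211, 0.1645, 0.1612]
tool_rot: [[0.129, 0.992, -0.0], [0.992, -0.129, -0.0], [-0.0, -0.0, -1.0]]
wrist_force: [0.9, -0.4, -1.9]
gripper_width: 0.2
gripper_force: 50.0
```

{"op": "carry_out", "data": {"slide": [[0, 0, 0.07], [0, 0, 0]], "turn": [[0, 0, 0], [0, 0, 0]], "hand": [10, 10]}}

```text
t: 22.3
position: [0.5211, 0.1645, 0.1598]
tool_rot: [[0.129, 0.992, -0.0], [0.992, -0.129, -0.0], [-0.0, -0.0, -1.0]]
wrist_force: [-0.4, -0.8, -1.8]
gripper_width: 0.2
gripper_force: 50.0
```

{"op": "carry_out", "data": {"slide": [[0, 0, 0.07], [0, 0, 0]], "turn": [[0, 0, 0], [0, 0, 0]], "hand": [10, 10]}}

```text
t: 22.55
position: [0.521, 0.1646, 0.1584]
tool_rot: [[0.129, 0.992, -0.0], [0.992, -0.129, -0.0], [-0.0, -0.0, -1.0]]
wrist_force: [0.2, -0.6, -1.1]
gripper_width: 0.201
gripper_force: 50.0
```

{"op": "carry_out", "data": {"slide": [[0, 0, 0.07], [0, 0, 0]], "turn": [[0, 0, 0], [0, 0, 0]], "hand": [10, 10]}}

```text
t: 22.8
position: [0.5211, 0.1645, 0.157]
tool_rot: [[0.129, 0.992, -0.0], [0.992, -0.129, -0.0], [-0.0, -0.0, -1.0]]
wrist_force: [0.4, -0.2, -1.5]
gripper_width: 0.198
gripper_force: 50.0
```

{"op": "carry_out", "data": {"slide": [[0, 0, 0.05], [0, 0, 0]], "turn": [[0, 0, 0], [0, 0, 0]], "hand": [10, 10]}}

```text
t: 23.05
position: [0.5211, 0.1645, 0.156]
tool_rot: [[0.129, 0.992, -0.0], [0.992, -0.129, -0.0], [-0.0, -0.0, -1.0]]
wrist_force: [-0.3, 1.2, -1.8]
gripper_width: 0.2
gripper_force: 50.0
```

{"op": "carry_out", "data": {"slide": [[0, 0, 0.06], [0, 0, 0]], "turn": [[0, 0, 0], [0, 0, 0]], "hand": [10, 10]}}

```text
t: 23.3
position: [0.5211, 0.1645, 0.1548]
tool_rot: [[0.129, 0.992, -0.0], [0.992, -0.129, -0.0], [-0.0, -0.0, -1.0]]
wrist_force: [-0.4, 0.4, -0.9]
gripper_width: 0.202
gripper_force: 50.0
```

{"op": "carry_out", "data": {"slide": [[0, 0, 0.06], [0, 0, 0]], "turn": [[0, 0, 0], [0, 0, 0]], "hand": [10, 10]}}

```text
t: 23.55
position: [0.5211, 0.1646, 0.1536]
tool_rot: [[0.129, 0.992, -0.0], [0.992, -0.129, -0.0], [-0.0, -0.0, -1.0]]
wrist_force: [-0.2, -0.6, -1.7]
gripper_width: 0.2
gripper_force: 50.0
```

{"op": "carry_out", "data": {"slide": [[0, 0, 0.06], [0, 0, 0]], "turn": [[0, 0, 0], [0, 0, 0]], "hand": [10, 10]}}

```text
t: 23.8
position: [0.5211, 0.1646, 0.1524]
tool_rot: [[0.129, 0.992, -0.0], [0.992, -0.129, -0.0], [-0.0, -0.0, -1.0]]
wrist_force: [-0.6, 0.7, -1.4]
gripper_width: 0.205
gripper_force: 50.0
```

{"op": "carry_out", "data": {"slide": [[0, 0, 0.06], [0, 0, 0]], "turn": [[0, 0, 0], [0, 0, 0]], "hand": [10, 10]}}

```text
t: 24.05
position: [0.5211, 0.1645, 0.1512]
tool_rot: [[0.129, 0.992, -0.0], [0.992, -0.129, -0.0], [-0.0, -0.0, -1.0]]
wrist_force: [0.1, -0.7, -0.6]
gripper_width: 0.2
gripper_force: 50.0
```

{"op": "carry_out", "data": {"slide": [[0, 0, 0.06], [0, 0, 0]], "turn": [[0, 0, 0], [0, 0, 0]], "hand": [10, 10]}}

```text
t: 24.3
position: [0.5213, 0.1645, 0.1501]
tool_rot: [[0.129, 0.992, 0.0], [0.992, -0.129, -0.0], [-0.0, 0.0, -1.0]]
wrist_force: [-0.0, -0.3, -0.3]
gripper_width: 0.203
gripper_force: 50.0
```

{"op": "carry_out", "data": {"slide": [[0, 0, 0.06], [0, 0, 0]], "turn": [[0, 0, 0], [0, 0, 0]], "hand": [10, 10]}}

```text
t: 24.55
position: [0.5215, 0.1647, 0.1491]
tool_rot: [[0.129, 0.992, 0.001], [0.992, -0.129, 0.0], [0.0, 0.001, -1.0]]
wrist_force: [0.5, -0.6, 2.0]
gripper_width: 0.199
gripper_force: 50.0
```

Contact is starting (force rising, tool shifting slightly) at the cone of ring 5.

{"op": "carry_out", "data": {"slide": [[0, 0, 0.04], [0, 0, 0]], "turn": [[0, 0, 0], [0, 0, 0]], "hand": [10, 10]}}

```text
t: 24.8
position: [0.5218, 0.165, 0.1489]
tool_rot: [[0.129, 0.992, 0.001], [0.992, -0.129, 0.001], [0.001, 0.001, -1.0]]
wrist_force: [-1.3, -0.1, 5.8]
gripper_width: 0.202
gripper_force: 50.0
```

{"op": "carry_out", "data": {"slide": [[0, 0, 0.04], [0, 0, 0]], "turn": [[0, 0, 0], [0, 0, 0]], "hand": [10, 10]}}

```text
t: 25.05
position: [0.5221, 0.1653, 0.1487]
tool_rot: [[0.129, 0.992, 0.002], [0.992, -0.129, 0.001], [0.001, 0.002, -1.0]]
wrist_force: [-1.5, -0.7, 10.9]
gripper_width: 0.202
gripper_force: 50.0
```

{"op": "carry_out", "data": {"slide": [[0, 0, 0.02], [0, 0, 0], [0, 0, 0]], "turn": [[0, 0, 0], [0, 0, 0], [0, 0, 0]], "hand": [10, 10, 10]}}

```text
t: 25.42
position: [0.5223, 0.1654, 0.1486]
tool_rot: [[0.128, 0.992, 0.003], [0.992, -0.128, 0.001], [0.001, 0.003, -1.0]]
wrist_force: [-0.9, -0.0, 12.8]
gripper_width: 0.203
gripper_force: 50.0
```

{"op": "carry_out", "data": {"slide": [[0, 0, 0], [0, 0, 0], [0, 0, 0], [0, 0, 0], [0, 0, 0], [0, 0, 0], [0, 0, 0], [0, 0, 0]], "turn": [[0, 0, 0], [0, 0, 0], [0, 0, 0], [0, 0, 0], [0, 0, 0], [0, 0, 0], [0, 0, 0], [0, 0, 0]], "hand": [10, 10, 10, 10, 10, 10, 10, 10]}}

```text
t: 26.42
position: [0.5223, 0.1654, 0.1486]
tool_rot: [[0.128, 0.992, 0.003], [0.992, -0.128, 0.001], [0.001, 0.003, -1.0]]
wrist_force: [-1.3, -1.0, 11.4]
gripper_width: 0.196
gripper_force: 50.0
```

```bash
python3 - <<'E'
from h import *
b=cams.get_image("side");a=cams.get_image("scene");s=manip.observe();print(s["position"],s["wrist_force"],s["moment"],s["t"])
im=np.hstack([cv2.resize(b["img"][90:230,180:290],None,fx=3.5,fy=3.5,interpolation=2),cv2.resize(a["img"][120:260,295:405],None,fx=3.5,fy=3.5,interpolation=2)])
cv2.imwrite("pics/press.png",im[:,:,::-1])
E
```

```text
[0.52229934 0.1654406  0.14854172] [-0.44037134 -0.78510642 11.5947769 ] [-0.17229121  0.27276152  0.01247379] 26.525
```

View pics/press.png

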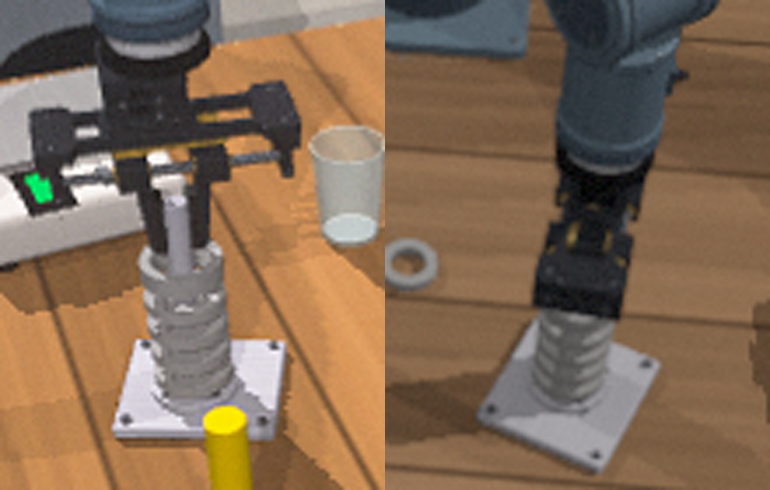

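Side view shows the rod deep in the cage, fingertips clear above it. It has held about 12–13 N for over a second at a foot height of about 30 mm, so ring 5 is the stop. Next I ease off, open and lift away.

{"op": "carry_out", "data": {"slide": [[0, 0, -0.06], [0, 0, -0.03], [0, 0, 0], [0, 0, 0], [0, 0, 0], [0, 0, 0], [0, 0, 0], [0, 0, 0], [0, 0, 0]], "turn": [[0, 0, 0], [0, 0, 0], [0, 0, 0], [0, 0, 0], [0, 0, 0], [0, 0, 0], [0, 0, 0], [0, 0, 0], [0, 0, 0]], "hand": [10, 10, 10, 24, 30, 40, 55, 60, 60]}}

```text
t: 27.65
position: [0.5211, 0.1646, 0.1487]
tool_rot: [[0.129, 0.992, -0.0], [0.992, -0.129, -0.0], [-0.0, -0.0, -1.0]]
wrist_force: [0.1, -0.5, -0.5]
gripper_width: 0.679
gripper_force: 0.0
```

{"op": "carry_out", "data": {"slide": [[0, 0, -0.2], [0, 0, -0.5], [0, 0, -0.9], [0, 0, -0.9], [0, 0, -0.9], [0, 0, -0.9], [0, 0, -0.9], [0, 0, 0], [0, 0, 0]], "turn": [[0, 0, 0], [0, 0, 0], [0, 0, 0], [0, 0, 0], [0, 0, 0], [0, 0, 0], [0, 0, 0], [0, 0, 0], [0, 0, 0]], "hand": [60, 60, 60, 60, 60, 60, 60, 60, 60]}}

```text
t: 28.78
position: [0.5208, 0.1643, 0.2522]
tool_rot: [[0.129, 0.992, -0.001], [0.992, -0.129, -0.0], [-0.0, -0.001, -1.0]]
wrist_force: [-0.3, -0.9, -0.6]
gripper_width: 0.683
gripper_force: 0.0
```

```bash
python3 - <<'E'
from h import *
b=cams.get_image("side");a=cams.get_image("scene");s=manip.observe();print(s["position"],s["wrist_force"],s["t"])
im=np.hstack([cv2.resize(b["img"][100:310,180:370],None,fx=2,fy=2,interpolation=2),cv2.resize(a["img"][120:260,180:390],None,fx=2,fy=3,interpolation=2)])
cv2.imwrite("pics/end.png",im[:,:,::-1])
print(proj(b,[[.523,.1655,.187],[.523,.1655,.137]]), "expected rod top/cage top px")
E
```

```text
[0.52067003 0.16432897 0.25190303] [ 0.5504544  -0.16807669 -0.19755254] 28.875
[[229.19428075 146.46372988]
 [231.12785783 162.66892665]] expected rod top/cage top px
```

View pics/end.png

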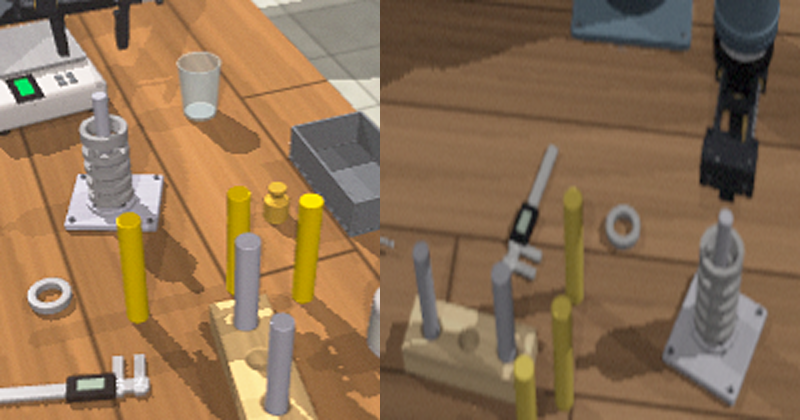

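The rod stands upright in the gauge, its top at side (229.5,148) against the expected (229,146). The other rods are in the rack and the gripper is clear.

```bash
python3 -c "
from h import *
print(manip.job_done())"
```

```text
the job is handed in; nothing more can be done
None
```

The middle rod (by its width the 20 mm rod_c) stopped on ring 5, its foot about 30 mm above the base underside. I pressed it there at about 12–13 N for just over 1 s and left it standing released, with the other two rods still in the rack; the job is handed in, result not shown.

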